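# Find the high side of a casting on centres and brake it there

### The job

The resin casting on the crank stand sits off-centre: turn it on its centres until the sprung plunger riding on it stands at the highest point of its swing. Leave it there, then tip the red-knobbed weighted brake arm over so that it rests on the steel brake disc, with the casting's high side still under the plunger. Let go of everything and leave the other things on the bench where they are.

Things in the scene. Friction and masses are not known exactly. Their poses are not given: they have to be found in the camera images.
- stand: Fixed green stand, base 170 x 400 x 30 mm; origin under its centre, on the bench. x points away from the robot (within 0.2 rad), y left, z up; the offsets below are in this frame. The axle lies along y at x = 0, z = 150 mm. From right to left: crank, upright (y = -115), bone-white casting (72 mm diameter, y = -60 to 60 mm, 7 mm off-centre), upright (y = 105), steel brake disc (70 mm across, y = 155).
- guard_edge (a point): Middle of the lower front edge of the clear, dark-rimmed guard plate over the far side of the crank (stand x = 75, y = -228, z = 330 mm). It reaches 120 mm away from the robot from here, 80 mm to each side, on a 22 mm post at x = 150 mm. An upright gripper on the far part of the handle's circle strikes it: lean the tool back towards the robot, about 30 degrees, fingers pointing down and away.
- dial_centre (a point): Hub of the white dial, 96 mm across, its face up and away from the robot, top 360 mm above the bench, on a column at stand x = 59 to 85, y = -23 to 23 mm; an arm from it guides the plunger over the casting at z = 237 to 259 mm. The red needle turns 0.25 rad per mm of plunger lift, anticlockwise as it rises.
- crank (a joint): Crank angle, rad: 0 with the handle straight up, growing as the top of the circle goes away from the robot (about the stand's +y). Several whole turns either way (stops at +-13); about 3 N at the handle turns it and it stays where left. The casting turns with it one to one; where its high side lies relative to the crank is unknown and differs each time.
- crank_handle (a point): Middle of the wooden crank handle: a sleeve 20 mm in diameter, 84 mm long along the stand's y, spinning freely on its pin, so it can be held in the fingers at one tool tilt all round. It runs on a 50 mm radius circle in the upright plane through crank_centre. The crank arm is 48 mm to the left (+y); nothing is to the right.
- crank_centre (a point): Point on the axle line: centre of the circle that the middle of the crank handle runs on (stand x = 0, y = -222, z = 150 mm).
- plunger (a joint): Lift of the sprung plunger riding on top of the casting, m: about 0.0005 with the casting's low side under it, about 0.0145 with the high side; it follows as on an eccentric (a sine of the crank angle), once up and down per turn. Steel rod with a red cap 26 mm across over the middle of the casting, pressing down with 2 to 3 N.
- brake (a joint): Angle of the weighted brake arm, rad: 0 parked, leaning 0.4 rad from upright towards the robot on its stop; grows as it swings over, away from the robot. Upright at 0.4; past that it sinks by its own weight in a second or two and rests on the brake disc at about 1.6.
- brake_ball (a point): Centre of the red ball, 32 mm in diameter, at the end of the brake arm (a 12 mm steel rod, 115 mm from pivot to ball centre, swinging in an upright plane along the stand's x).
- brake_pivot (a point): Pivot of the brake arm (axis along the stand's y), at stand x = -75, y = 155, z = 165 mm.
- mortar: Bystander: porcelain mortar 116 mm across, 72 mm high; origin under its centre.
- pelvis: Bystander: bone-white resin pelvis fragment, about 160 x 90 x 80 mm; origin under its middle.
- plate: Bystander: black anodized fixture plate 140 x 100 x 16 mm with four holes; origin under its centre.
- post_a: Bystander: upright steel post blank, 32 mm foot, 76 mm high; origin under its centre.
- post_b: Bystander: a second such post blank.
- spare_drum: Bystander: spare brown sanding drum standing on end, 72 mm in diameter, 95 mm high; origin under its centre.

How it is judged:
By the outcome, as a careful person would: the job done as asked, in the order asked, and still so for the second after the job is handed in, with the robot touching nothing.
It also fails if it takes over 67 s, if anything falls off the work surface, if the arm or the gripper's body presses on something with over 40 N, if the wrist force passes 120 N, or if a joint passes its speed limit or range.

### The arm

A 6-joint arm with a two-finger parallel gripper is mounted at the origin on the work surface. World frame = base frame: x ahead of the robot, y to its left, z up, the work surface at z = 0. Lengths are in mm, angles in rad, forces in N, time in s.
With the tool pointing down it reaches from about 400 to 825 mm from the base axis. Payload 7 kg.
Tool frame: the origin (TCP) lies at the very end of the fingers, on their centre line; the grasp point (between the pads) lies 19 mm behind it; z points along the fingers, y is the line along which they close (so a half turn about z gives the same grasp; the last joint's range is limited). The gripper opens to 88 mm and grips with 3 to 60 N. Pads are 19 mm wide; open, the fingers measure 130 mm over their backs; the gripper's body (78 mm by 193 mm) begins 47 mm behind the grasp point.
Start: joints at [-0.835, 0.359, 0.012, 0, -1.224, -0.288], TCP at [292.235, -608.435, 226.561] pointing down, gripper open.
Joint ranges: [-3.07, 3.07], [-1.43, 2.12], [-1.02, 1.25], [-3.03, 1.67], [-3.05, -0], [-3.03, 3.03]. Speed limits (rad/s): [2.39, 2.39, 3.01, 3.14, 3.14, 3.14].

### API

Orientations are given as a unit quaternion [x, y, z, w].
In Python, from plant import bot gives the robot as it stands. Calls block until the motion is done:
- bot.move_ptp(position, orientation): joint-space move of the TCP to a pose.
- bot.line_to(position, velocity=150, ori=None): straight line of the TCP; ori=None keeps the orientation; velocity is the mean speed in mm/s.
- bot.move_joints(angles): joint-space move.
- bot.move_gripper(opening, force=None): finger opening in mm; force is the grip in N (None keeps the last); returns when the fingers have stopped.
- bot.pause(seconds).
- bot.solve_ik(position, orientation): joint angles nearest the present ones, or None.
- bot.read_state(): the state.
- bot.camera(name): name is "side" or "top"; returns the picture (384x512x3 uint8, red, green, blue); there is no depth.
- bot.get_calibration(name): a dict with "fx", "fy", "cx", "cy" (pixels), "view" (4x4, takes a point from world to camera coordinates). Camera axes: x right, y up, looking along -z (the intrinsics and any distortion apply to the point x, -y, -z); pixel columns grow to the right and rows downward; lengths in mm; the calibration is good to about 2 mm. A picture is of the moment at which its call begins. get_calibration takes no time and is no camera call.
A pose or a line that the arm cannot do raises bot.Unreachable and nothing moves.
- bot.close_job(): hands the job in; it is judged then, once.
The state is a dict: "t": time; "joint_pos": joint angles; "qvel": joint speeds; "tau": joint torques, N m; "tcp_pos": TCP position; "eef_rot": TCP orientation; "contact_force": force on the tool from outside, world axes, zero at the start; "moment": the same for the moment, N m; "width": finger opening in mm; "finger_force": force on a finger pad.
Only numpy, scipy, OpenCV 4.12 (cv2) and the standard library are available. Lean on these libraries where they do the work, as an engineer would, in place of code of your own. Each camera call takes 0.05 s, during which the arm holds its last target. There are 200 camera calls.

## Working session

There is one attempt and no reset: what is moved stays moved. The work goes in short steps, each a Python script; the robot and the scene stay as the last script left them, time stands still between calls to the robot, and variables do not carry over. Pictures are saved under pics/ and viewed, at most 10 in all, crops included, and the job is handed in when it is done.

```bash
ls; mkdir -p pics
python3 - <<'E'
from plant import bot
import cv2,numpy as np
for n in("side","top"):
    cv2.imwrite(f"pics/{n}0.png",bot.camera(n)[:,:,::-1])
    c=bot.get_calibration(n);print(n,{k:(np.round(v,3).tolist()) for k,v in c.items()})
print(bot.read_state())
E
```

```text
pics
side {'fx': 438.17, 'fy': 438.17, 'cx': 259.972, 'cy': 184.65, 'view': [[0.927, -0.374, 0.013, -525.055], [0.288, 0.736, 0.612, -244.06], [-0.239, -0.564, 0.79, -1459.425], [0.0, 0.0, 0.0, 1.0]]}
top {'fx': 393.956, 'fy': 393.956, 'cx': 251.452, 'cy': 190.109, 'view': [[0.028, -0.999, -0.015, -38.985], [0.996, 0.027, 0.083, -575.439], [-0.083, -0.018, 0.996, -1319.513], [0.0, 0.0, 0.0, 1.0]]}
{'t': 0.1, 'joint_pos': array([-8.34931049e-01,  3.59351907e-01,  1.11767540e-02, -3.04504017e-04,
       -1.22409160e+00, -2.88100365e-01]), 'qvel': array([ 0.00274812, -0.00056308,  0.00103188,  0.00089741,  0.00319855,
        0.00037689]), 'tau': array([-1.78187488e-04, -5.84165311e+01,  2.93754208e+01,  7.01545268e+00,
        1.02464916e-02, -6.61468243e-05]), 'tcp_pos': array([ 292.03910255, -608.0874092 ,  225.70483389]), 'eef_rot': array([-2.21966239e-01,  9.75054064e-01,  7.11073608e-04, -2.35387869e-04]), 'contact_force': array([0.00628001, 0.34257291, 0.20799335]), 'moment': array([-0.03058221, -0.03449398,  0.00463318]), 'finger_force': 0.0, 'width': 87.60058441312098}
```

View pics/side0.png

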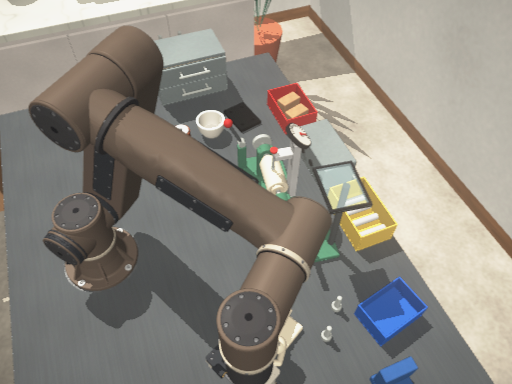

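View pics/top0.png

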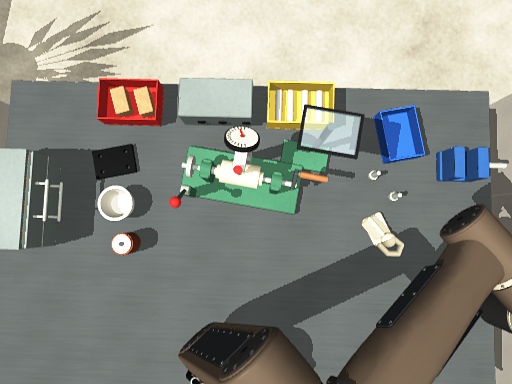

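The side view shows the arm mostly blocking the stand. In the top view: ball ≈(176,202), red cap (238,170), dial (241,138), guard (332,132), wooden handle (313,178), green base (185–330, 140–213).

```bash
cat > h.py <<'E'
from plant import bot
import cv2,numpy as np
from scipy.spatial.transform import Rotation as R
def ray(n,u,v):
    c=bot.get_calibration(n);V=np.array(c["view"]);Rm=V[:3,:3]
    d=np.array([(u-c["cx"])/c["fx"],-(v-c["cy"])/c["fy"],-1.]);return -Rm.T@V[:3,3],Rm.T@d
def onz(n,u,v,z):
    o,d=ray(n,u,v);return o+d*(z-o[2])/d[2]
def proj(n,p):
    c=bot.get_calibration(n);q=np.array(c["view"])@np.r_[p,1]
    return np.array([c["cx"]-c["fx"]*q[0]/q[2],c["cy"]+c["fy"]*q[1]/q[2]])
def blobs(m,a=15):
    n,l,s,c=cv2.connectedComponentsWithStats(m.astype(np.uint8))
    return [(c[i].round(1).tolist(),s[i].tolist(),l==i) for i in range(1,n) if s[i][4]>=a]
E
python3 - <<'E'
from h import *
im=cv2.imread("pics/top0.png");hsv=cv2.cvtColor(im,cv2.COLOR_BGR2HSV);H,S,V=cv2.split(hsv)
cv2.imwrite("pics/crop0.png",cv2.resize(im[90:230,170:370],None,fx=4,fy=4,interpolation=cv2.INTER_CUBIC))
red=((H<6)|(H>174))&(S>170)&(V>90)
for c,s,_ in blobs(red,8):print("red",c,s)
for c,s,m in blobs((H>7)&(H<18)&(S>120)&(V>100)):
    print("wood",c,s)
for c,s,m in blobs((H>55)&(H<85)&(S>80),300):
    p=np.argwhere(m)[:,::-1]
    w=np.array([onz("top",u,v,30)[:2] for u,v in p],np.float32);r=cv2.minAreaRect(w);print("green",c,s,r,cv2.boxPoints(r).round())
print("ball",onz("top",176,202,271),"guard z330 FL,FR",onz("top",300,149,330),onz("top",357,157,330))
print("cap",onz("top",238,170,285))
E
```

```text
red [128.6, 101.7] [97, 79, 67, 47, 1885]
red [241.2, 133.5] [240, 129, 4, 8, 15]
red [237.4, 169.3] [234, 166, 8, 8, 53]
red [174.8, 201.7] [170, 197, 11, 11, 96]
wood [122.4, 103.2] [110, 86, 21, 31, 78]
wood [146.8, 103.5] [138, 86, 15, 31, 62]
wood [313.4, 176.6] [300, 172, 28, 11, 179]
wood [126.0, 244.2] [112, 233, 21, 22, 67]Traceback (most recent call last):
  File "<stdin>", line 10, in <module>
  File "h.py", line 8, in onz
    o,d=ray(n,u,v);return o+d*(z-o[2])/d[2]
        ~~~^^^^^^^
  File "h.py", line 5, in ray
    c=bot.get_calibration(n);V=np.array(c["view"]);Rm=V[:3,:3]
ValueError: time passes only in moves, steps and waits
```

View pics/crop0.png

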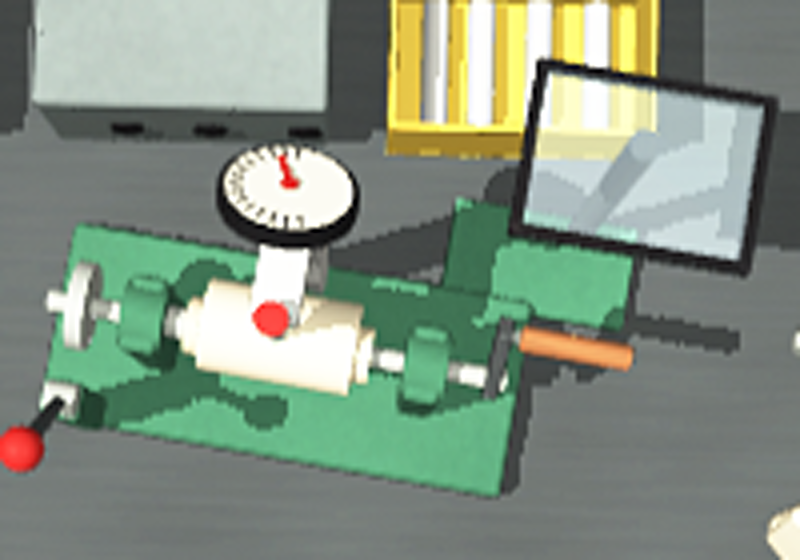

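The crop shows base corners at full-image (189.2,146), (181,195), (295,213.7), guard front corners (298.7,148.2), (356.7,158), needle from hub (242,135.5) pointing up at (240.5,129), handle (313.4,176.6) on the far side of the axle.

```bash
python3 - <<'E'
from h import *
import json
json.dump({n:{k:np.asarray(v).tolist() for k,v in bot.get_calibration(n).items()} for n in("side","top")},open("cal.json","w"))
E
sed -i 's/bot.get_calibration(n)/CAL[n]/; 3a import json,os\nCAL=json.load(open("cal.json")) if os.path.exists("cal.json") else {}' h.py
python3 - <<'E'
from h import *
W=lambda u,v,z:onz("top",u,v,z)
obs=[((-120,155,271),(174.8,201.7)),((85,200,30),(189.2,146)),((-85,200,30),(181,195)),((-85,-200,30),(295,213.7)),((75,-148,330),(298.7,148.2)),((75,-308,330),(356.7,158)),((0,0,285),(237.4,169.3))]
A=np.array([o[0][:2] for o in obs],float);B=np.array([W(*p,o[2])[:2] for o,p in obs])
A0,B0=A.mean(0),B.mean(0);a,b=A-A0,B-B0
th=np.arctan2((a[:,0]*b[:,1]-a[:,1]*b[:,0]).sum(),(a*b).sum())
Rm=np.array([[np.cos(th),-np.sin(th)],[np.sin(th),np.cos(th)]]);t=B0-Rm@A0
print("yaw",th,"t",t);print((B-(A@Rm.T+t)).round(1))
# handle ray in plane y=-222
V=np.array(CAL["top"]["view"])
o,d=ray("top",313.4,176.6)
T=np.eye(3);T[:2,:2]=Rm;tt=np.r_[t,0]
os_,ds=T.T@(o-tt),T.T@d
for z in(100,150,200):
    p=os_+ds*(z-os_[2])/ds[2];print(p.round(1))
for s in[(0,-222,150),(0,-222,200),(50,-222,150),(-75,155,165),(-120,155,271),(59,0,200)]:
    print(s,(T@s+tt).round(1))
E
```

```text
yaw -0.1408372848812321 t [611.52811832  10.67262573]
[[ 3.2  3.8]
 [-1.8 -1.8]
 [-2.8 -4.8]
 [ 0.7  3.3]
 [ 0.5 -4. ]
 [ 0.7  1.4]
 [-0.4  2.1]]
[  40.1 -229.6  100. ]
[  33.  -223.6  150. ]
[  26.  -217.6  200. ]
(0, -222, 150) [ 580.4 -209.1  150. ]
(0, -222, 200) [ 580.4 -209.1  200. ]
(50, -222, 150) [ 629.9 -216.1  150. ]
(-75, 155, 165) [559.  174.7 165. ]
(-120, 155, 271) [514.5 181.  271. ]
(59, 0, 200) [669.9   2.4 200. ]
```

Stand pose is consistent within about 4 mm. The handle's x≈30–38, but up or down is ambiguous, so I'm clearing the side view.

Run:
```python
from h import *
q=bot.read_state()["joint_pos"].copy();q[0]=-1.75;bot.move_joints(q)
im=bot.camera("side")[:,:,::-1];print(bot.read_state()["t"])
cv2.imwrite("pics/side1.png",im)
cv2.imwrite("pics/side1c.png",cv2.resize(im[100:280,190:400],None,fx=3.3,fy=3.3,interpolation=cv2.INTER_CUBIC))
th=-.1408;T=np.array([[np.cos(th),-np.sin(th),0],[np.sin(th),np.cos(th),0],[0,0,1]]);t=np.array([611.5,10.7,0])
P=lambda s:proj("side",T@np.array(s,float)+t).round(1)
for a in(.6,2.45):print(a,[P((50*np.sin(a),y,150+50*np.cos(a))) for y in(-180,-222,-264)])
for s in[(0,-222,150),(-120,155,271),(75,-148,330),(75,-308,330),(-85,-200,30),(0,0,285)]:print(s,P(s))
for n in("side1",):
    i=cv2.imread(f"pics/{n}.png");H,S,V=cv2.split(cv2.cvtColor(i,cv2.COLOR_BGR2HSV))
    for c,s,_ in blobs(((H<6)|(H>174))&(S>170)&(V>90),8):print("red",c,s)
    for c,s,_ in blobs((H>7)&(H<18)&(S>120)&(V>100)):print("wood",c,s)
```

```text
2.2833
0.6 [array([295.8, 209.2]), array([299.8, 220.3]), array([304. , 231.8])]
2.45 [array([295., 223.]), array([298.8, 233.8]), array([302.7, 245. ])]
(0, -222, 150) [290.  229.3]
(-120, 155, 271) [226.6 124. ]
(75, -148, 330) [311.8 170.2]
(75, -308, 330) [330.2 214.8]
(-85, -200, 30) [261.2 248.1]
(0, 0, 285) [273.2 148.4]
red [272.1, 97.2] [268, 91, 9, 14, 26]
red [227.7, 122.7] [224, 119, 8, 8, 47]
wood [267.4, 35.1] [255, 17, 27, 41, 639]
wood [180.7, 138.5] [172, 131, 18, 21, 53]
wood [299.5, 218.8] [294, 208, 12, 23, 124]
```

View pics/side1c.png

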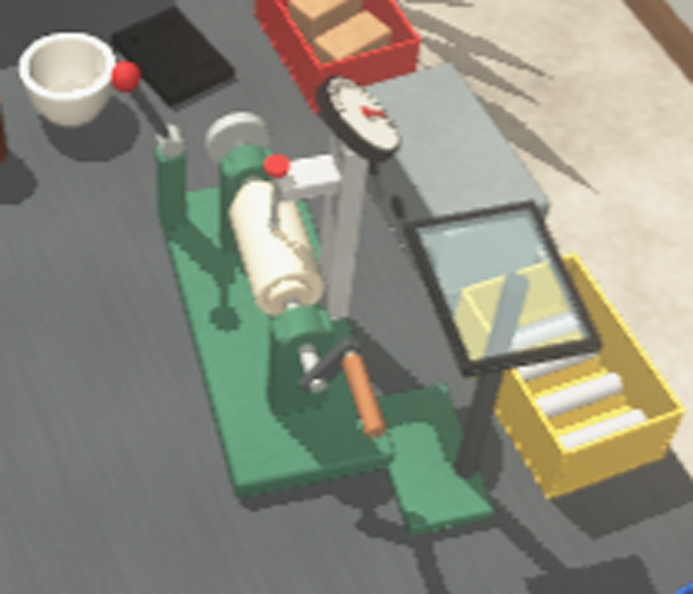

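The side view shows the handle up and away, centroid (299.5,218.8), matching angle ≈0.6 (predicted 299.8,220.3). Cap is at full-image ≈(274,150) and the dial at ≈(300,135), with the needle visible. I'll triangulate and grasp.

```bash
cat >> h.py <<'E'
th=-.1408;T=np.array([[np.cos(th),-np.sin(th),0],[np.sin(th),np.cos(th),0],[0,0,1]]);t0=np.array([611.5,10.7,0])
def tri(pt,ps):
    A=[];b=[]
    for n,(u,v) in(("top",pt),("side",ps)):
        o,d=ray(n,u,v);d/=np.linalg.norm(d);M=np.eye(3)-np.outer(d,d);A.append(M);b.append(M@o)
    return np.linalg.lstsq(np.vstack(A),np.hstack(b),rcond=None)[0]
def ori(lean,sgn=1):
    z=np.array([np.sin(lean),0,-np.cos(lean)]);y=sgn*np.array([np.cos(lean),0,np.sin(lean)])
    return R.from_matrix(T@np.column_stack([np.cross(y,z),y,z])).as_quat()
def tooldir(lean): return T@np.array([np.sin(lean),0,-np.cos(lean)])
E
python3 - <<'E'
from h import *
p=tri((313.4,176.6),(299.5,218.8));s=T.T@(p-t0);print("handle",p,s, "ang",np.arctan2(s[0],s[2]-150),np.hypot(s[0],s[2]-150))
b=tri((174.8,201.7),(227.7,122.7));print("ball",b,T.T@(b-t0))
for L in(.52,.6):
  for sg in(1,-1):
    o=ori(L,sg);r=[]
    for a in np.arange(0,6.28,.78):
        w=T@np.array([50*np.sin(a),-230,150+50*np.cos(a)])+t0+0*p
        q=bot.solve_ik(w+12*tooldir(L),o);r.append(None if q is None else np.round(q,2).tolist())
    print(L,sg,*r[:8:2],sum(x is None for x in r))
E
```

```text
handle [ 608.00321616 -209.39301609  194.36799156] [  27.42462701 -218.40570749  194.36799156] ang 0.5536347041757887 52.15964763608763
ball [518.54840603 184.07593895 272.90141633] [-116.36250364  158.61583394  272.90141633]
0.52 1 [-0.01, 0.05, -0.68, 0.21, -0.33, 2.83] [-0.03, 0.19, -0.68, 0.3, -0.18, 2.76] None [-0.11, 0.04, -0.99, 0.71, -0.02, 2.4] 3
0.52 -1 [-0.01, 0.05, -0.68, 0.21, -0.33, -0.31] [-0.03, 0.19, -0.68, 0.3, -0.18, -0.39] None [-0.11, 0.04, -0.99, 0.71, -0.02, -0.74] 3
0.6 1 [-0.05, 0.03, -0.85, 0.49, -0.11, 2.58] None None None 7
0.6 -1 [-0.05, 0.03, -0.85, 0.49, -0.11, -0.56] None None None 7
```

```bash
cat >> h.py <<'E'
def ori2(lean,beta,sgn=-1):  # beta: tilt about the closing axis (tail to the right for beta>0)
    y=sgn*np.array([np.cos(lean),0,np.sin(lean)]);z0=np.array([np.sin(lean),0,-np.cos(lean)])
    z=np.cos(beta)*z0+np.sin(beta)*np.array([0,1,0])
    return R.from_matrix(T@np.column_stack([np.cross(y,z),y,z])).as_quat(),T@z
E
python3 - <<'E'
from h import *
for L in(.45,.5,.55):
  for be in(-.5,-.3,-.15,.0,.15,.3,.5):
    o,z=ori2(L,be);ok="";mx=[]
    for a in np.arange(0,6.28,.524):
        w=T@np.array([50*np.sin(a),-228,150+50*np.cos(a)])+t0
        q=bot.solve_ik(w+15*z,o);ok+=".X"[q is None]
        if q is not None:mx.append(q)
    mx=np.array(mx) if mx else np.zeros((1,6));print(L,be,ok,mx.min(0).round(2),mx.max(0).round(2))
E
```

```text
0.45 -0.5 ....XXXXXXX. [-0.04  0.09 -0.98  1.29 -0.6  -1.63] [ 0.06  0.26 -0.88  1.53 -0.54 -1.46]
0.45 -0.3 ....XXXXXXX. [-0.17  0.04 -0.96  1.1  -0.4  -1.49] [-0.    0.2  -0.87  1.52 -0.29 -1.2 ]
0.45 -0.15 ....XXXXXX.. [-0.14  0.02 -0.96  0.68 -0.35 -1.14] [ 0.02  0.19 -0.77  1.14 -0.17 -0.8 ]
0.45 0.0 ......XX.... [-0.03  0.04 -0.85  0.13 -0.45 -0.44] [ 0.    0.24 -0.55  0.33 -0.16 -0.23]
0.45 0.15 ............ [-0.16  0.08 -0.53 -0.38 -0.62  0.22] [-0.14  0.27 -0.35 -0.26 -0.43  0.37]
0.45 0.3 ............ [-0.33  0.14 -0.38 -0.64 -0.81  0.52] [-0.28  0.32 -0.2  -0.51 -0.66  0.71]
0.45 0.5 ............ [-0.51  0.24 -0.25 -0.81 -1.05  0.75] [-0.44  0.41 -0.07 -0.72 -0.93  0.95]
0.5 -0.5 ...XXXXXXXXX [-0.06  0.11 -0.97  1.46 -0.57 -1.67] [-0.    0.2  -0.92  1.58 -0.54 -1.59]
0.5 -0.3 ...XXXXXXXX. [-0.22  0.02 -1.02  1.38 -0.32 -1.57] [-0.11  0.15 -0.92  1.63 -0.26 -1.4 ]
0.5 -0.15 ...XXXXXXXX. [-0.23  0.01 -0.97  0.95 -0.23 -1.31] [-0.06  0.14 -0.88  1.39 -0.11 -1.01]
0.5 0.0 .....XXXX... [-0.1   0.02 -0.9   0.18 -0.36 -0.69] [ 0.    0.22 -0.62  0.65 -0.03 -0.28]
0.5 0.15 ........
[... 193 characters left out ...]
..... [-0.53  0.23 -0.26 -0.86 -1.03  0.82] [-0.46  0.4  -0.09 -0.76 -0.91  1.03]
0.55 -0.5 .XXXXXXXXXXX [-0.08  0.1  -1.    1.65 -0.53 -1.73] [-0.08  0.1  -1.    1.65 -0.53 -1.73]
0.55 -0.3 XXXXXXXXXXXX [0. 0. 0. 0. 0. 0.] [0. 0. 0. 0. 0. 0.]
0.55 -0.15 XXXXXXXXXXXX [0. 0. 0. 0. 0. 0.] [0. 0. 0. 0. 0. 0.]
0.55 0.0 ...XXXXXXX.. [-0.04  0.01 -0.92  0.28 -0.25 -0.59] [-0.01  0.15 -0.7   0.51 -0.11 -0.38]
0.55 0.15 ............ [-0.19  0.05 -0.56 -0.53 -0.5   0.3 ] [-0.15  0.26 -0.39 -0.33 -0.35  0.54]
0.55 0.3 ............ [-0.38  0.12 -0.4  -0.77 -0.73  0.64] [-0.31  0.3  -0.24 -0.61 -0.61  0.89]
0.55 0.5 ............ [-0.56  0.22 -0.28 -0.91 -1.01  0.89] [-0.48  0.39 -0.11 -0.81 -0.9   1.11]
```

```bash
cat >> h.py <<'E'
L,BE=.57,.3
O,Z=ori2(L,BE)
S=lambda s:T@np.asarray(s,float)+t0
def st():
    s=bot.read_state();print("t%.2f"%s["t"],"tcp_st",(T.T@(s["tcp_pos"]-17*Z-t0)).round(1),"F",(T.T@s["contact_force"]).round(1),"w%.1f ff%.1f"%(s["width"],s["finger_force"]));return s
E
python3 - <<'E'
from h import *
h=S((27,-228,193))
bot.move_gripper(66)
bot.move_ptp(h+(17-95)*Z,O);st()
bot.line_to(h+17*Z,120);st()
bot.move_gripper(12,15);s=st()
im=bot.camera("side")[:,:,::-1];im2=bot.camera("top")[:,:,::-1]
a=cv2.resize(im[110:270,200:360],(480,480));b=cv2.resize(im2[110:230,220:380],(640,480))
cv2.imwrite("pics/grasp.png",cv2.resize(np.hstack([a,b]),(800,343)))
cv2.imwrite("pics/top2.png",im2);cv2.imwrite("pics/side2.png",im)
E
```

```text
t6.16 tcp_st [ -22.1 -256.6  269.3] F [-0.4  0.6 -0.3] w66.1 ff0.0
t7.10 tcp_st [  27.1 -228.3  193.6] F [ 0.1 -1.   0.2] w66.0 ff0.0
t7.91 tcp_st [  27.7 -228.1  193.6] F [3.4 1.4 0.6] w19.4 ff15.0
```

View pics/grasp.png

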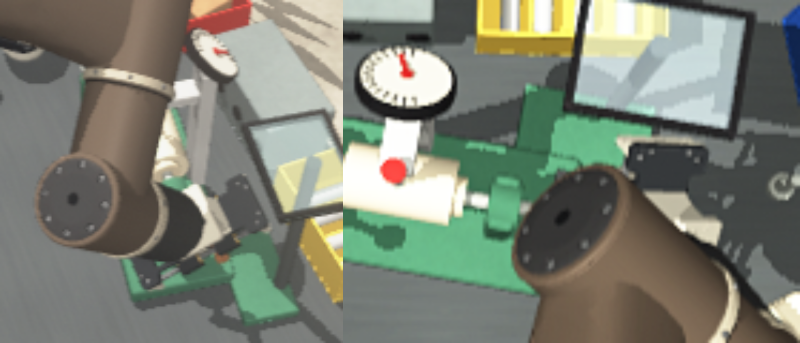

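Both views show the fingers closed on the handle (width 19.4). The dial stays visible in the top view, with the needle pointing about up. Next I'll turn in small steps, logging force and needle angle.

```bash
cat >> h.py <<'E'
C=np.array([1.0,151.])
def ang(s):  # crank angle from tcp
    g=T.T@(s["tcp_pos"]-17*Z-t0);return np.arctan2(g[0]-C[0],g[2]-C[1])
def hp(a): return S((C[0]+50*np.sin(a),-228,C[1]+50*np.cos(a)))+17*Z
def needle(im):  # rgb top picture -> angle anticlockwise, dial-plane
    x0,y0=218,118;c=cv2.resize(im[y0:158,x0:266],None,fx=6,fy=6,interpolation=cv2.INTER_CUBIC)
    H,Sa,V=cv2.split(cv2.cvtColor(c,cv2.COLOR_RGB2HSV))
    white=(Sa<90)&(V>150);red=(((H<10)|(H>170))&(Sa>110)&(V>80))
    bl=max(blobs((white|red),300),key=lambda b:b[1][4])
    cn=max(cv2.findContours(bl[2].astype(np.uint8),0,1)[0],key=cv2.contourArea)
    (cx,cy),(d1,d2),an=cv2.fitEllipse(cv2.convexHull(cn))
    p=np.argwhere(red&bl[2])[:,::-1]-np.array([cx,cy])
    k=np.deg2rad(an);r=np.array([[np.cos(k),np.sin(k)],[-np.sin(k),np.cos(k)]])
    q=(p@r.T)/np.array([d1,d2])*d2@r   # ellipse to circle, rotated back
    rr=np.linalg.norm(q,axis=1);m=q[rr>0.5*rr.max()].mean(0)
    return np.arctan2(-m[1],m[0]),(round(cx/6+x0,1),round(cy/6+y0,1),round(d1/6,1),round(d2/6,1),round(an),len(p),round(rr.max()/6,1))
E
cat > turn.py <<'E'
from h import *
import sys
a1,stp=float(sys.argv[1]),float(sys.argv[2])   # relative rotation, step
s=bot.read_state();a=ang(s);n=max(1,int(np.ceil(abs(a1)/stp)))
log=open("log.txt","a")
for i,x in enumerate(a+a1*np.arange(1,n+1)/n):
    bot.line_to(hp(x),float(sys.argv[3]))
    s=bot.read_state();F=T.T@s["contact_force"];am=ang(s);im=bot.camera("top")
    v,inf=needle(im);print("t%.1f cmd%.2f ang%.3f"%(s["t"],x,am),"F",F.round(1),"ff%.0f w%.1f needle %.2f"%(s["finger_force"],s["width"],v),inf)
    print(am,v,file=log)
    if np.linalg.norm(F)>35:print("STOP");break
cv2.imwrite("pics/last_top.png",im[:,:,::-1])
E
python3 turn.py -1.05 .26 80
```

```text
t8.3 cmd0.35 ang0.346 F [-0.7  0.2  6.7] ff15 w19.3 needle 1.84 (242.1, 136.9, 21.2, 32.4, 97, 855, np.float64(13.1))
t8.6 cmd0.14 ang0.143 F [-1.9  1.2  9.1] ff15 w19.7 needle 2.07 (242.1, 136.9, 21.2, 32.4, 97, 868, np.float64(13.1))
t8.9 cmd-0.07 ang-0.058 F [-3.2  2.1 11. ] ff15 w19.9 needle 2.32 (242.1, 136.9, 21.1, 32.4, 97, 887, np.float64(12.7))
t9.3 cmd-0.28 ang-0.258 F [-3.6  2.7 12.7] ff15 w19.1 needle 2.60 (242.1, 136.9, 21.1, 32.4, 97, 890, np.float64(12.7))
t9.6 cmd-0.49 ang-0.462 F [-5.6  2.7 16.5] ff15 w19.6 needle 2.95 (242.1, 136.9, 21.1, 32.4, 97, 865, np.float64(11.5))
```

```bash
sed -i 's/^C=np.array.*/C=np.array([1.0,153.])/' h.py; python3 turn.py -1.2 .3 80
```

```text
t10.0 cmd-0.78 ang-0.786 F [-4.5  2.8  9.2] ff15 w19.5 needle -2.77 (242.1, 136.9, 21.2, 32.4, 97, 883, np.float64(10.8))
t10.4 cmd-1.08 ang-1.121 F [-5.8  1.   2.4] ff15 w19.7 needle -2.11 (242.1, 136.9, 21.2, 32.4, 97, 867, np.float64(10.0))
t10.8 cmd-1.38 ang-1.418 F [-2.3  1.8 -4.3] ff15 w19.6 needle -1.62 (242.1, 136.9, 21.2, 32.4, 97, 894, np.float64(11.0))
t11.1 cmd-1.68 ang-1.699 F [-5.   1.9 -5.1] ff15 w19.3 needle -1.28 (242.1, 136.9, 21.2, 32.4, 97, 912, np.float64(10.8))
```

```bash
python3 turn.py -1.5 .3 80
```

```text
t11.5 cmd-2.00 ang-2.007 F [-4.   2.1 -7.8] ff15 w19.9 needle -1.15 (242.1, 136.9, 21.2, 32.4, 97, 932, np.float64(10.4))
t11.9 cmd-2.30 ang-2.300 F [ -3.8   2.  -11.8] ff15 w19.3 needle -1.27 (242.1, 136.9, 21.2, 32.4, 97, 918, np.float64(10.8))
t12.3 cmd-2.60 ang-2.591 F [ -3.2   1.1 -15.1] ff15 w19.6 needle -1.61 (242.1, 136.9, 21.2, 32.4, 97, 878, np.float64(11.0))
t12.7 cmd-2.90 ang-2.890 F [ -1.    0.8 -21.2] ff15 w19.5 needle -2.10 (242.1, 136.9, 21.2, 32.4, 97, 868, np.float64(10.0))
t13.1 cmd-3.20 ang3.074 F [  2.9   2.1 -20.9] ff15 w19.5 needle -2.75 (242.1, 136.9, 21.2, 32.4, 97, 849, np.float64(10.8))
```

The needle readings are symmetric pairwise about crank angle −2.00, so the peak is there. I'm returning to it and comparing needle values on the way to check for play.

```bash
python3 turn.py 1.209 .303 60
python3 - <<'E'
from h import *
bot.pause(.4);s=st();print(ang(s),needle(bot.camera("top")))
E
```

```text
t13.5 cmd3.38 ang-2.899 F [-4.7  3.  -9.5] ff15 w19.6 needle -2.20 (242.1, 136.9, 21.1, 32.4, 97, 877, np.float64(10.8))
t14.0 cmd3.68 ang-2.577 F [-7.2  3.9 -6.4] ff15 w19.4 needle -1.65 (242.1, 136.9, 21.2, 32.4, 97, 894, np.float64(11.0))
t14.4 cmd3.98 ang-2.264 F [-10.9   2.4  -5.1] ff15 w19.6 needle -1.28 (242.1, 136.9, 21.2, 32.4, 97, 916, np.float64(10.8))
t14.9 cmd4.28 ang-1.962 F [-13.8   3.4  -2. ] ff15 w18.9 needle -1.16 (242.1, 136.9, 21.2, 32.4, 97, 937, np.float64(10.6))
t15.31 tcp_st [ -46.7 -227.6  133.2] F [-13.9   2.8  -2.1] w19.4 ff15.0
-1.9641986964884963 (np.float64(-1.161183448732586), (242.1, 136.9, 21.2, 32.4, 97, 938, np.float64(10.6)))
```

Run:
```python
from h import *
bot.move_gripper(60)
p=bot.read_state()["tcp_pos"]
bot.line_to(p-130*Z,200)
im=bot.camera("top");print(needle(im));st()
cv2.imwrite("pics/top3.png",im[:,:,::-1])
for y in((0,1,0),(0,-1,0)):
    o=R.from_matrix(T@np.column_stack([np.cross(y,(0,0,-1)),y,(0,0,-1)])).as_quat()
    print([None if (q:=bot.solve_ik(S(s),o)) is None else q.round(2).tolist() for s in((-160,0,330),(-162,157,257),(-74,157,257))])
```

```text
(np.float64(-1.1631596273498592), (242.1, 136.9, 21.2, 32.4, 97, 934, np.float64(10.6)))
t17.07 tcp_st [-111.7 -266.   235.5] F [-1.   0.6 -0.3] w60.0 ff0.0
[[0.51, -0.07, -0.27, 0.0, -1.37, -2.22], [0.77, 0.06, -0.3, 0.0, -1.21, -2.48], [0.64, 0.2, -0.14, 0.0, -1.23, -2.35]]
[[0.51, -0.07, -0.27, 0.0, -1.37, 0.92], [0.77, 0.06, -0.3, 0.0, -1.21, 0.66], [0.64, 0.2, -0.14, 0.0, -1.23, 0.79]]
```

The casting stayed at its peak after release. Now for the brake arm.

Run:
```python
from h import *
y=(0,-1,0);o=R.from_matrix(T@np.column_stack([np.cross(y,(0,0,-1)),y,(0,0,-1)])).as_quat()
bot.move_gripper(0)
bot.move_ptp(S((-160,-20,330)),o)
bot.line_to(S((-164,157,257)),150);s=st()
for x in(-140,-120,-100,-86,-76):
    bot.line_to(S((x,157,257)),60);s=bot.read_state();print(x,(T.T@s["contact_force"]).round(1))
bot.line_to(S((-150,157,270)),120)
bot.line_to(S((-165,157,360)),150)
bot.pause(1.5)
im=bot.camera("top");i2=bot.camera("side");print(needle(im),bot.read_state()["t"])
a=cv2.resize(im[100:230,160:340],(540,390));b=cv2.resize(i2[100:230,190:276],(258,390))
cv2.imwrite("pics/brake.png",np.hstack([a,b])[:,:,::-1])
for n,i in(("top",im),("side",i2)):
    H,Sa,V=cv2.split(cv2.cvtColor(i,cv2.COLOR_RGB2HSV))
    for c,s,_ in blobs(((H<6)|(H>174))&(Sa>170)&(V>90),15):print(n,c,s)
print("ball should be",proj("top",S((32,157,207))),proj("side",S((32,157,207))))
```

```text
t20.73 tcp_st [-172.6  151.5  271.1] F [-0.2 -0.4 -0.3] w0.2 ff0.0
-140 [-0.3 -0.5 -0.7]
-120 [-0.3 -0.2  0. ]
-100 [ 0.9 -0.5 -0.7]
-86 [0.3 0.2 0.5]
-76 [-0.3  0.8  0.4]
(np.float64(-1.1660130716775683), (242.1, 136.9, 21.2, 32.4, 97, 924, np.float64(10.6))) 26.0833
top [128.6, 101.7] [97, 79, 67, 47, 1885]
top [242.9, 137.4] [240, 134, 7, 9, 15]
top [189.1, 152.5] [184, 148, 11, 10, 83]
top [237.2, 168.6] [233, 165, 9, 8, 56]
side [272.6, 98.0] [268, 91, 11, 17, 32]
side [270.6, 128.5] [268, 126, 6, 6, 24]
side [273.8, 147.1] [271, 145, 6, 5, 21]
ball should be [189.27312826 153.50277035] [269.63130027 129.82914197]
```

View pics/brake.png

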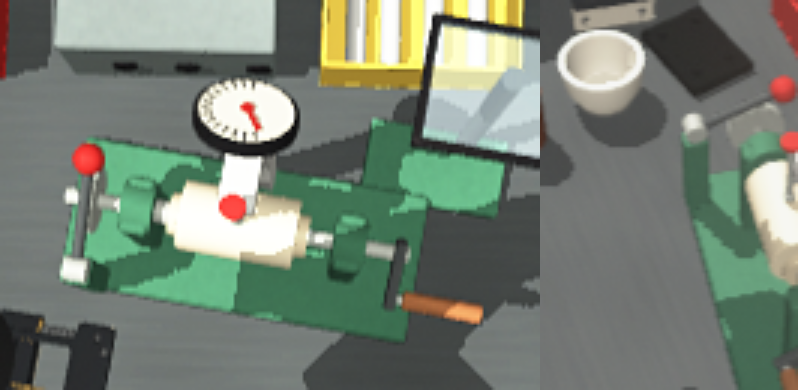

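The brake arm rests on the disc: the ball is at top (189,152.5) and side (270.6,128.5), as predicted. The needle is still at its peak and the gripper is clear, so I'm handing in.

```bash
python3 -c "
from plant import bot
print(bot.close_job())"
```

```text
the job is handed in; nothing more can be done
None
```

The job is handed in: the casting's high side is under the plunger (dial needle at its peak), the brake arm rests on the disc, and the robot is clear of everything, at about 26 s.

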